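Kit the loose hardware into its colour-coded dishes

TASK

Pick the loose hardware out from among the tools and kit it for the next job, each piece in the middle of its own dish: the large grey steel nut in the red dish, the small brown nut in the blue dish, the grey coach bolt in the yellow dish, and the pale brass pipe tee in the green dish. The nuts and the tee lie flat and the bolt stands upright on its head, as they do now. Leave the yellow screwdriver and the red pliers where they are.

Things in the scene. Friction and masses are not known exactly. Their poses are not given: they have to be found in the camera images.
- large_nut: large grey steel hex nut, lying flat: 14 mm high, 30 mm across flats (along its x), 34 mm across corners (along its y), so flats also at 60 degree steps from x; 50 g. Origin: centre of its underside, z up
- small_nut: small brown (rusty copper colour) hex nut, lying flat: 12 mm high, 24 mm across flats (along its x), 27 mm across corners (along its y), flats also at 60 degree steps from x; 50 g. Origin: centre of its underside, z up
- coach_bolt: grey steel bolt standing upright on its hexagonal head: 75 mm high in all, head 10 mm high and 24 mm across flats, round shank 16 mm thick from 10 mm up to the top; 130 g. Origin: centre of the head's underside, z up along the shank
- pipe_tee: pale brass pipe tee lying flat, 29 mm high: run 64 mm long along its y, branch along +x, 48 mm from the back of the run to the branch's mouth; tubes about 25 mm thick with axes 14 mm above its underside; 160 g. Grip it across x at the middle (45 to 48 mm wide). Origin: under the middle of the whole (24 mm in front of the run's back, 24 mm behind the branch's mouth), at its underside, z up
- red_dish: shallow round red dish, fixed to the bench: 93 mm across the rim, 80 mm across the inner floor, floor 3 mm and rim 7 mm above the bench top. Origin: centre of its underside, at bench-top height. Behind the fixed bench vice (134 mm high, x 0.31 to 0.55, y -0.16 to 0.04), before the fixed blue toolbox (193 mm high, from x 0.76 on)
- blue_dish: shallow round blue dish, fixed to the bench: 93 mm across the rim, 80 mm across the inner floor, floor 3 mm and rim 7 mm above the bench top. Origin: centre of its underside, at bench-top height. Left of the bench a fixed timber post, 85 mm square, rises from floor to roof at x 0.64, y 0.28: swing past it with the arm drawn in
- yellow_dish: shallow round yellow dish, fixed to the bench: 93 mm across the rim, 80 mm across the inner floor, floor 3 mm and rim 7 mm above the bench top. Origin: centre of its underside, at bench-top height
- green_dish: shallow round green dish, fixed to the bench: 93 mm across the rim, 80 mm across the inner floor, floor 3 mm and rim 7 mm above the bench top. Origin: centre of its underside, at bench-top height
- screwdriver: yellow-handled screwdriver lying loose on the bench, 175 mm long along its x, 22 mm thick; origin: under its middle. Leave alone
- pliers: pliers with red handles lying loose on the bench, 182 mm long along its x, 50 mm wide, 13 mm high; origin: under its middle. Leave alone

How it is judged:
At the end, for the whole second after the job is handed in: Large nut in red, small nut in blue, bolt in yellow, tee in green dish: each within 15 mm of the dish's centre, down on its floor, the right way up (within 0.15 rad), released and at rest; screwdriver and pliers within 20 mm of where they lay (horizontal distance between large_nut and red_dish below 0.015 m and z of large_nut in the frame of red_dish below 0.007 m and angle between each of large_nut, small_nut, coach_bolt, pipe_tee's own z axis and vertical below 0.15 rad and linear speed of each of large_nut, small_nut, coach_bolt, pipe_tee below 0.02 m/s and horizontal distance between small_nut and blue_dish below 0.015 m and z of small_nut in the frame of blue_dish below 0.007 m and horizontal distance between coach_bolt and yellow_dish below 0.015 m and z of coach_bolt in the frame of yellow_dish below 0.007 m and horizontal distance between pipe_tee and green_dish below 0.015 m and z of pipe_tee in the frame of green_dish below 0.007 m and distance of each of screwdriver, pliers from where it was at the start of the episode below 0.02 m); the robot touches nothing.
It fails at once if the screwdriver is moved by more than 20 mm (distance of screwdriver from where it was at the start of the episode above 0.02 m).
It fails at once if the pliers are moved by more than 20 mm (distance of pliers from where it was at the start of the episode above 0.02 m).
It also fails if it takes over 99 s, if anything falls off the work surface, if the arm or the gripper's body presses on something with over 40 N, if the wrist force passes 120 N, or if a joint passes its speed limit or range.

ROBOT

A 6-joint arm with a two-finger parallel gripper is mounted at the origin on a cart in front of the work surface, level with it; the furniture and walls round the work are solid. World frame = base frame: x ahead of the robot, y to its left, z up, the work surface at z = 0. Lengths are in m, angles in rad, forces in N, time in s.
With the tool pointing down it reaches from about 0.225 to 0.875 m from the base axis. Payload 3.4 kg.
Tool frame: the origin (TCP) lies on the centre line of the jaws, within the pads' length; the fingertips stand 22 mm ahead of it and the grasp point (between the pads) lies 3 mm ahead of it; z points along the fingers, y is the line along which they close (so a half turn about z gives the same grasp; the last joint's range is limited). The gripper opens to 85 mm and grips with 20 to 120 N. Pads are 22 mm wide; open, the fingers measure 114 mm over their backs; the gripper's body (76 mm by 85 mm) begins 54 mm behind the grasp point. The pads swing forward as they close: fully open they stand 13 mm farther back than shut.
Start: joints at [1.053, 0.276, 1.505, -0, 1.361, -0.121], TCP at [0.222, 0.53, 0.253] pointing down, gripper open.
Joint ranges: [-2.89, 2.89], [-0.75, 2.08], [0.22, 2.7], [-1.18, 4.32], [0.11, 2.71], [-2.7, 2.7]. Speed limits (rad/s): [2.57, 2.57, 3.14, 3.14, 3.14, 3.14].

INTERFACE

Orientations are given as a unit quaternion [w, x, y, z].
In Python, from rig import readout, optics, ticket gives the robot as it stands. The module is installed in compiled form; this text tells all that it offers.
- The arm moves only by the shell command python3 -m handwheel 'ROWS' [OPENING] [FORCE]. ROWS is rows parted by semicolons, their numbers by spaces, 1 to 5 of them, each of 4 numbers: dx, dy, dz in m, then a turn about the tool's z in rad; each row shifts and turns the commanded pose from where the row before left it, along the tool's axes as they then stand; what a row does not reach is not made up. A row lasts 1/12 s, in which the tool goes at most 0.0417 m and 0.125 rad, less where a joint would pass 70% of its speed; a pose out of reach is approached as far as the arm can. OPENING is the finger opening in m, set as the command begins (- or left out keeps the last). The fingers move at their own pace and stop on an object; FORCE is the grip in N (left out, the last holds). Time passes only in rows, so rows that do not move let the fingers close. It prints the time, the measured TCP pose, the force, the opening and the grip force at its end.
- readout.get_state(): the state, without advancing time (a new reading comes with each control period).
- optics.get_image(name): name is "side" or "top" or "wrist"; returns a dict with "img" (384x512x3 uint8, red, green, blue), "camera_matrix" (3x3 intrinsics, pixels), "k1" (the pictures are not rectified: a ray, as slopes to the right and down, at radius r is drawn at 1 + k1 r^2 times it, then the intrinsics apply), "T" (4x4, takes a point from camera to world coordinates); the wrist camera has in their place "hand_eye" (4x4, takes a point from camera to tool coordinates, whose origin is the TCP and whose axes are the flange's). Camera axes: x right, y down, z forward; pixel columns grow to the right and rows downward; lengths in m; the calibration is good to about 2 mm. A picture is of the moment at which its call begins: read the wrist's pose just before it. There is no depth.
- ticket.sign_off(): hands the job in; it is judged then, once.
The state is a dict: "clock": time; "qpos": joint angles; "qd": joint speeds; "effort": joint torques, N m; "position": TCP position; "ee_rot": TCP orientation; "contact_force": force on the tool from outside, world axes, zero at the start; "moment": the same for the moment, N m; "width": finger opening in m; "gripper_force": force on a finger pad.
Only numpy, scipy, OpenCV 4.12 (cv2) and the standard library are available. Lean on these libraries where they do the work, as an engineer would, in place of code of your own. Each camera call takes 0.05 s, during which the arm holds its last target. There are 200 camera calls.

## Working session

There is one attempt and no reset: what is moved stays moved. The work goes in short steps, Python scripts to look and compute and a shell command to move; the robot and the scene stay as the last step left them, time stands still between calls to the robot, and variables do not carry over. Pictures are saved under pics/ and viewed, at most 17 in all, crops included, and the job is handed in when it is done.

```bash
mkdir -p pics; cat > h.py <<'E'
import numpy as np, cv2
from rig import readout, optics, ticket
from scipy.spatial.transform import Rotation as R
def tcp(s):
    T=np.eye(4);q=s["ee_rot"];T[:3,:3]=R.from_quat([q[1],q[2],q[3],q[0]]).as_matrix();T[:3,3]=s["position"];return T
def shot(n):
    s=readout.get_state();d=optics.get_image(n)
    d["Tw"]=d["T"] if "T" in d else tcp(s)@d["hand_eye"]; return d
def cast(d,uv,z):
    K=d["camera_matrix"];k=d["k1"]
    p=cv2.undistortPoints(np.array(uv,float).reshape(-1,1,2),K,np.array([k,0,0,0.]),None).reshape(-1,2)
    r=np.c_[p,np.ones(len(p))]@d["Tw"][:3,:3].T;o=d["Tw"][:3,3]
    return o+r*((z-o[2])/r[:,2])[:,None]
def proj(d,P):
    M=np.linalg.inv(d["Tw"]);P=np.atleast_2d(P)
    return cv2.projectPoints(P,cv2.Rodrigues(M[:3,:3])[0],M[:3,3],d["camera_matrix"],np.array([d["k1"],0,0,0.]))[0].reshape(-1,2)
def save(n,img): cv2.imwrite("pics/"+n+".png",img[:,:,::-1])
E
python3 - <<'E'
from h import *
for n in("top","side","wrist"):
    d=shot(n);save(n+"0",d["img"]);np.savez(""+n+"0.npz",**d)
    print(n,d["k1"],d["Tw"].round(3).tolist(),d["camera_matrix"].round(0).tolist())
print(readout.get_state())
E
```

```text
top -0.11808275665127828 [[-0.006, -0.992, 0.128, 0.392], [-1.0, 0.005, -0.007, -0.251], [0.006, -0.128, -0.992, 1.219], [0.0, 0.0, 0.0, 1.0]] [[424.0, 0.0, 249.0], [0.0, 424.0, 182.0], [0.0, 0.0, 1.0]]
side -0.07539459050843246 [[0.949, -0.135, 0.286, 0.223], [-0.315, -0.475, 0.821, -1.138], [0.025, -0.869, -0.493, 0.588], [0.0, 0.0, 0.0, 1.0]] [[467.0, 0.0, 257.0], [0.0, 467.0, 197.0], [0.0, 0.0, 1.0]]
wrist -0.014563877889746809 [[0.387, 0.874, 0.294, 0.146], [0.922, -0.366, -0.125, 0.562], [-0.002, 0.319, -0.948, 0.372], [0.0, 0.0, 0.0, 1.0]] [[313.0, 0.0, 252.0], [0.0, 313.0, 192.0], [0.0, 0.0, 1.0]]
{'clock': 0.15, 'qpos': array([ 1.05299028e+00,  2.76448729e-01,  1.50585976e+00, -1.62488031e-05,
        1.36069991e+00, -1.21008216e-01]), 'qd': array([-5.14610429e-05, -1.00699766e-03, -4.17591527e-03,  7.64157411e-04,
       -3.26141751e-04, -2.29057828e-04]), 'effort': array([ 7.45929683e-04, -4.17141116e+01, -2.46033043e+01, -5.34097653e-04,
        7.60282448e-03, -1.13641107e-05]), 'position': array([0.22204686, 0.52999179, 0.25263203]), 'ee_rot': array([-2.14733062e-04,  1.97098191e-01,  9.80383497e-01, -6.74567744e-04]), 'contact_force': array([-0.69724445,  0.16414863, -0.69916748]), 'moment': array([-0.01230846,  0.03573518,  0.0163751 ]), 'gripper_force': 0.0, 'width': 0.0851468287503758}
```

View pics/top0.png

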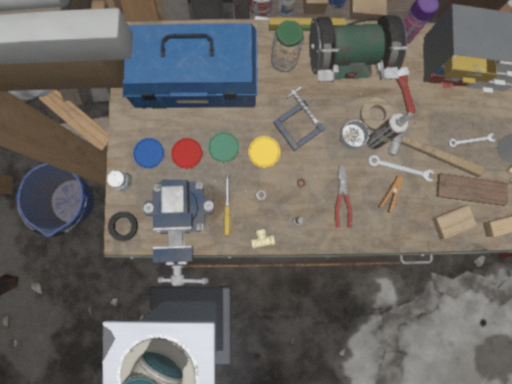

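View pics/side0.png

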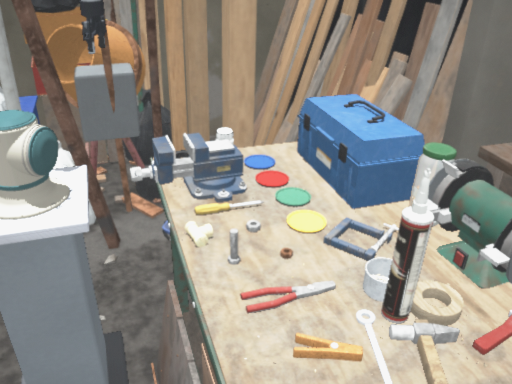

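The top view shows the dishes at blue (149,153), red (186,153), green (224,146) and yellow (265,151). The parts are at large nut (261,195), small nut (301,183), bolt (298,220) and tee (262,239). The screwdriver is at (227,205) and the pliers at (343,197). The side view shows all of the same things.

```bash
python3 - <<'E'
from h import *
D={n:dict(np.load(n+"0.npz")) for n in("top","side")}
def near(d,hue,uv,rad,smin=90,vmin=40):
    hsv=cv2.cvtColor(d["img"],cv2.COLOR_RGB2HSV).astype(int)
    m=((abs((hsv[...,0]-hue+90)%180-90)<9)&(hsv[...,1]>smin)&(hsv[...,2]>vmin)).astype(np.uint8)
    k=np.zeros_like(m);cv2.circle(k,uv,rad,1,-1);m&=k
    n,l,s,c=cv2.connectedComponentsWithStats(m);i=1+np.argmax(s[1:,4]);return c[i],s[i]
for nm,hue,a,b in(("blue",110,(149,153),(260,162)),("red",178,(186,153),(272,179)),("green",78,(224,146),(293,197)),("yellow",26,(265,151),(306,221))):
    for n,uv in(("top",a),("side",b)):
        try:
            c,s=near(D[n],hue,uv,28);print(nm,n,c.round(1),s,cast(D[n],c,0.005).round(4))
        except Exception as e: print(nm,n,e)
for nm,uv,z in(("large",(261,195),.014),("small",(301,183),.012),("boltTop",(298,220),.075),("tee",(262,239),.02),("sd",(227,205),.01),("pl",(343,197),.01)):
    print(nm,cast(D["top"],uv,z).round(3))
for nm,uv,z in(("large",(254,225),.007),("small",(287,253),.006),("boltTop",(235,231),.075),("boltbot",(234,260),0)):
    print(nm,cast(D["side"],uv,z).round(3))
t=D["top"]["img"][160:260,210:360];s=D["side"]["img"][180:320,170:345]
save("crop_top",cv2.resize(t,None,fx=5,fy=5,interpolation=2))
save("crop_side",cv2.resize(s,None,fx=4,fy=4,interpolation=2))
E
```

```text
blue top [148.2 152.7] [133 138  31  30 720] [[0.6367 0.0339 0.005 ]]
blue side [259.2 161.4] [244 155  31  14 341] [[0.634  0.0317 0.005 ]]
red top [186.2 152.9] [171 138  32  31 783] [[ 0.635  -0.0782  0.005 ]]
red side [271.7 178.4] [255 170  34  17 442] [[ 0.6325 -0.08    0.005 ]]
green top attempt to get argmax of an empty sequence
green side [284.5 202. ] [284 202   2   1   2] [[ 0.6194 -0.2096  0.005 ]]
yellow top [264.  151.5] [248 136  33  32 840] [[ 0.638  -0.3051  0.005 ]]
yellow side [303.8 226.4] [286 212  40  21 117] [[ 0.6217 -0.3256  0.005 ]]
large [[ 0.51  -0.295  0.014]]
small [[ 0.544 -0.41   0.012]]
boltTop [[ 0.436 -0.392  0.075]]
tee [[ 0.385 -0.296  0.02 ]]
sd [[ 0.482 -0.197  0.01 ]]
pl [[ 0.503 -0.531  0.01 ]]
large [[ 0.513 -0.291  0.007]]
small [[ 0.546 -0.411  0.006]]
boltTop [[ 0.436 -0.4    0.075]]
boltbot [[ 0.436 -0.395  0.   ]]
```

View pics/crop_top.png

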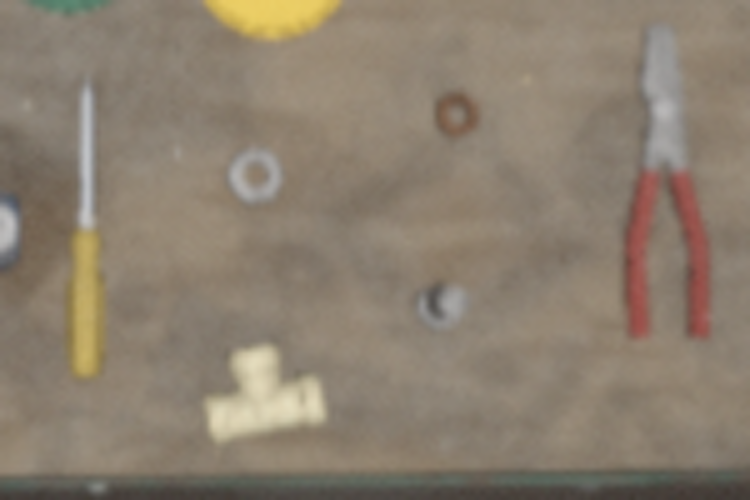

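View pics/crop_side.png

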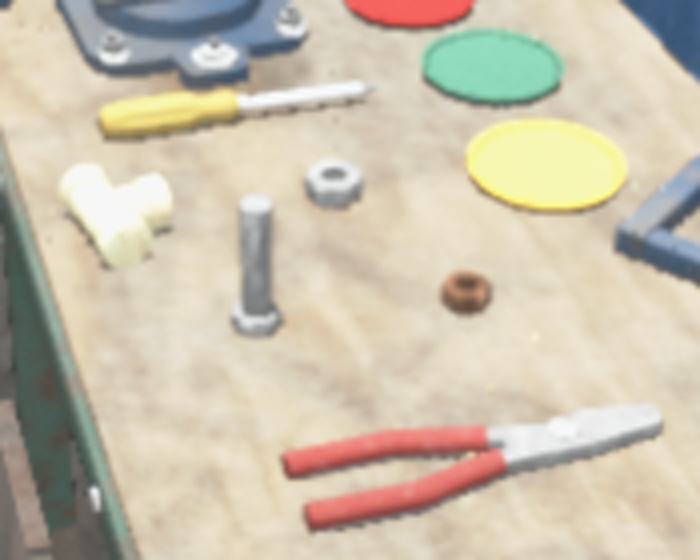

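```bash
h="python3 -m handwheel"
python3 -m handwheel '0 0 0 0.1175;0 0 0 0.1175;0 0 0 0.1175;0 0 0 0.1175;0 0 0 0.1175'
python3 -m handwheel '0 0 0 0.1175;0 0 0 0.1175;0 0 0 0.1175;0 0 0 0.1175;0 0 0 0.1175'
python3 -m handwheel '-0.04 0 0 0;-0.04 0 0 0;-0.04 0 0 0;-0.04 0 0 0;-0.04 0 0 0'
python3 -c "from rig import readout as r;print(r.get_state()['qpos'])"
```

```text
clock: 0.57
position: [0.2221, 0.5301, 0.2529]
ee_rot: [0.0, 0.475, 0.88, -0.0]
contact_force: [-0.1, -0.3, 0.6]
width: 0.0854
gripper_force: 0.0
clock: 0.98
position: [0.2221, 0.5302, 0.2529]
ee_rot: [0.0, 0.709, 0.705, -0.0]
contact_force: [-0.2, 0.5, -0.1]
width: 0.0853
gripper_force: 0.0
clock: 1.4
position: [0.2214, 0.3285, 0.2528]
ee_rot: [0.0, 0.707, 0.707, -0.0]
contact_force: [1.1, -0.5, 0.2]
width: 0.0852
gripper_force: 0.0
[ 8.01823152e-01  1.26632670e-03  1.84113337e+00 -3.81672876e-04
  1.29987972e+00  8.01841006e-01]
```

```bash
python3 -m handwheel '-0.038 0.013 0 0;-0.038 0.013 0 0;-0.038 0.013 0 0;-0.038 0.013 0 0;-0.038 0.013 0 0' |grep posi
python3 -m handwheel '-0.038 0.013 0 0;-0.038 0.013 0 0;-0.038 0.013 0 0;-0.038 0.013 0 0;-0.038 0.013 0 0'|grep posi
python3 -m handwheel '-0.038 0.013 0 0;-0.038 0.013 0 0;-0.038 0.013 0 0;-0.038 0.013 0 0;-0.038 0.013 0 0'|grep posi
python3 -m handwheel '-0.038 0.013 0 0;-0.038 0.013 0 0;-0.038 0 0 0;0 0 0 0;0 0 0 0'
python3 - <<'E'
from h import *
d=shot("wrist");np.savez("w1.npz",**d);save("w1",d["img"])
for n,p in dict(large=(.511,-.293,.014),small=(.545,-.4105,.012),bolt=(.436,-.395,.075),tee=(.385,-.296,.02),yel=(.636,-.305,.005)).items(): print(n,proj(d,p).round(0))
E
```

```text
position: [0.2865, 0.1386, 0.2534]
position: [0.3515, -0.0518, 0.2534]
position: [0.4164, -0.2419, 0.253]
clock: 3.07
position: [0.442, -0.3555, 0.2521]
ee_rot: [-0.001, 0.708, 0.706, 0.0]
contact_force: [-0.5, 1.0, -0.2]
width: 0.0856
gripper_force: 0.0
large [[314. 106.]]
small [[336. 205.]]
bolt [[247. 213.]]
tee [[200. 110.]]
yel [[421. 116.]]
```

View pics/w1.png

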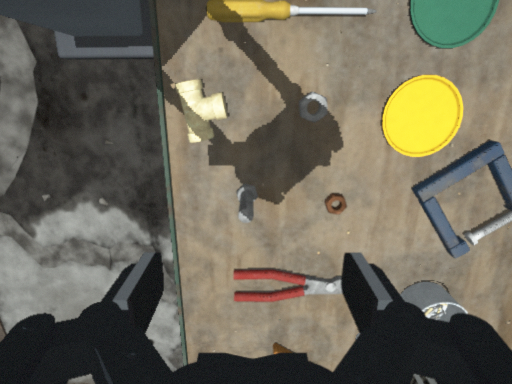

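The wrist view agrees with the projected estimates: large nut (314,107, in shadow), small nut (336,204), bolt (246,203) with its top at the near end, and tee (201,110). I'll take an enlarged crop and measure by colour.

```bash
python3 - <<'E'
from h import *
d=dict(np.load("w1.npz"));t=dict(np.load("top0.npz"));s=dict(np.load("side0.npz"))
def comp(d,lo,hi,uv,rad):
    hsv=cv2.cvtColor(d["img"],cv2.COLOR_RGB2HSV)
    m=cv2.inRange(hsv,lo,hi)//255;k=np.zeros_like(m);cv2.circle(k,uv,rad,1,-1);m&=k
    n,l,st,c=cv2.connectedComponentsWithStats(m);i=1+np.argmax(st[1:,4])
    cn=cv2.findContours((l==i).astype(np.uint8),cv2.RETR_EXTERNAL,cv2.CHAIN_APPROX_NONE)[0][0]
    return cn
def ell(d,lo,hi,uv,rad,z):
    cn=comp(d,lo,hi,uv,rad);P=cast(d,cn.reshape(-1,2),z)
    c,r=cv2.minEnclosingCircle(P[:,:2].astype(np.float32));return np.round(c,4),round(r*2,4),np.round(cast(d,cv2.fitEllipse(cn)[0],z)[0],4)
print("yellow w",ell(d,(20,120,100),(34,255,255),(423,116),50,.007))
print("yellow t",ell(t,(20,110,100),(34,255,255),(264,151),25,.007))
print("yellow s",ell(s,(20,60,150),(34,255,255),(306,221),30,.007))
print("green t",ell(t,(60,80,30),(90,255,255),(224,146),25,.007))
print("green s",ell(s,(60,80,30),(90,255,255),(293,197),30,.007))
print("red t",ell(t,(170,100,30),(180,255,255),(186,153),25,.007))
print("blue t",ell(t,(105,100,30),(118,255,255),(149,153),25,.007))
print("red s",ell(s,(170,100,30),(180,255,255),(272,179),30,.007))
print("blue s",ell(s,(105,100,30),(118,255,255),(260,162),22,.007))
print("small w",ell(d,(0,90,20),(15,255,190),(336,204),16,.010))
I=d["img"][70:230,165:365];save("cropw1",cv2.resize(cv2.convertScaleAbs(I,alpha=1.5),None,fx=4,fy=3.75,interpolation=2))
E
```

```text
yellow w (array([ 0.6365, -0.3054]), 0.0935, array([ 0.6363, -0.3036,  0.007 ]))
yellow t (array([ 0.638 , -0.3053]), 0.0938, array([ 0.6375, -0.3051,  0.007 ]))
yellow s (array([ 0.6359, -0.3069]), 0.1046, array([ 0.6344, -0.3082,  0.007 ]))
green t (array([ 0.6527, -0.1851]), 0.0811, array([ 0.654 , -0.1772,  0.007 ]))
green s (array([ 0.6492, -0.1899]), 0.0893, array([ 0.6486, -0.1909,  0.007 ]))Traceback (most recent call last):
  File "<stdin>", line 17, in <module>
  File "<stdin>", line 10, in ell
  File "<stdin>", line 6, in comp
    return _wrapfunc(a, 'argmax', axis=axis, out=out, **kwds)
    return bound(*args, **kwds)
ValueError: attempt to get argmax of an empty sequence
```

```bash
cat >> h.py <<'E'
def comp(d,lo,hi,uv,rad):
    hsv=cv2.cvtColor(d["img"],cv2.COLOR_RGB2HSV)
    m=cv2.inRange(hsv,lo,hi)//255;k=np.zeros_like(m);cv2.circle(k,uv,rad,1,-1);m&=k
    n,l,st,c=cv2.connectedComponentsWithStats(m)
    i=1+np.argmax(st[1:,4]) if n>1 else 0
    return cv2.findContours((l==i).astype(np.uint8),cv2.RETR_EXTERNAL,cv2.CHAIN_APPROX_NONE)[0][0]
def ell(d,lo,hi,uv,rad,z):
    cn=comp(d,lo,hi,uv,rad);P=cast(d,cn.reshape(-1,2),z)
    c,r=cv2.minEnclosingCircle(P[:,:2].astype(np.float32));return np.round(c,4),round(r*2,4),np.round(cast(d,cv2.fitEllipse(cn)[0],z)[0],4)
E
python3 - <<'E'
from h import *
d=dict(np.load("w1.npz"));t=dict(np.load("top0.npz"));s=dict(np.load("side0.npz"))
for n,q,uv in(("t",t,(224,146)),("t",t,(186,153)),("t",t,(149,153)),("s",s,(293,197))): print(n,cv2.cvtColor(q["img"],cv2.COLOR_RGB2HSV)[uv[1],uv[0]])
print("green t",ell(t,(60,70,30),(95,255,255),(224,147),28,.007))
print("green s",ell(s,(60,70,30),(95,255,255),(293,197),30,.007))
print("red t",ell(t,(0,130,90),(6,255,255),(186,153),25,.007))
print("blue t",ell(t,(105,130,30),(118,255,255),(149,153),25,.007))
print("red s",ell(s,(0,100,90),(6,255,255),(272,179),30,.007))
print("blue s",ell(s,(105,130,90),(118,255,255),(260,162),22,.007))
print("small w",ell(d,(0,90,20),(15,255,190),(336,204),16,.010))
I=d["img"][70:230,165:365];save("cropw1",cv2.resize(cv2.convertScaleAbs(I,alpha=1.5),(800,600),interpolation=2))
E
```

```text
t [ 76  81 141]
t [  1 173 177]
t [108 157 161]
s [ 78  89 220]
green t (array([ 0.6525, -0.1852]), 0.0853, array([ 0.6524, -0.1857,  0.007 ]))
green s (array([ 0.6496, -0.1901]), 0.0909, array([ 0.6484, -0.1912,  0.007 ]))
red t (array([ 0.6351, -0.0781]), 0.09, array([ 0.6348, -0.0787,  0.007 ]))
blue t (array([0.6366, 0.0333]), 0.0866, array([0.6363, 0.0336, 0.007 ]))
red s (array([ 0.6315, -0.0825]), 0.0975, array([ 0.6311, -0.0839,  0.007 ]))
blue s (array([0.6326, 0.0295]), 0.0888, array([0.6324, 0.0279, 0.007 ]))
small w (array([ 0.5441, -0.4098]), 0.028, array([ 0.5442, -0.4096,  0.01  ]))
```

View pics/cropw1.png

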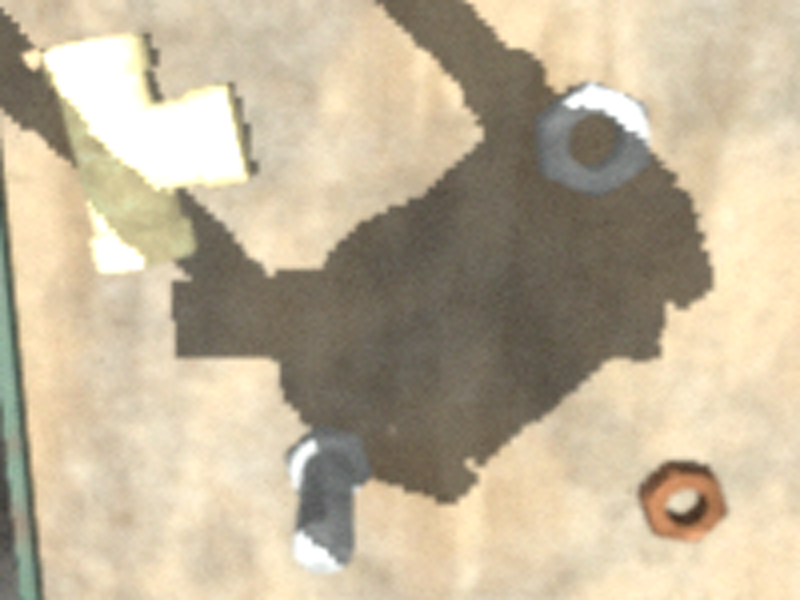

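```bash
python3 - <<'E'
from h import *
d=dict(np.load("w1.npz"))
f=lambda x,y:(165+x/4,70+y/3.75)
for n,x,y,z in(("large",596,138,.012),("bolttop",324,548,.075),("bolthead",330,462,.006),("small",683,500,.01),("tee back",70,163,.014),("tee mouth",240,131,.014),("run top end",95,46,.014),("run bot end",145,262,.014)):
    print(n,cast(d,f(x,y),z).round(4))
s=readout.get_state();print(s["position"],tcp(s)[:3,:3].round(3).tolist(),s["qpos"].round(2))
E
```

```text
large [[ 0.5109 -0.2938  0.012 ]]
bolttop [[ 0.4353 -0.3987  0.075 ]]
bolthead [[ 0.4359 -0.3971  0.006 ]]
small [[ 0.5449 -0.4094  0.01  ]]
tee back [[ 0.3643 -0.3003  0.014 ]]
tee mouth [[ 0.412  -0.2913  0.014 ]]
run top end [[ 0.3735 -0.2674  0.014 ]]
run bot end [[ 0.3837 -0.3298  0.014 ]]
[ 0.44184548 -0.35383483  0.25233871] [[0.002, 1.0, -0.001], [1.0, -0.002, 0.002], [0.002, -0.001, -1.0]] [-0.8   0.26  1.52  0.    1.36 -0.8 ]
```

```bash
python3 -m handwheel '0.03 0.035 0 0;0.03 0.034 0 0;0 0 0 0;0 0 0 0' 0.045 |grep posi
python3 -m handwheel '0 0 0.04 0;0 0 0.04 0;0 0 0.04 0;0 0 0.04 0;0 0 0.03 0' |grep -E "posi|forc"
python3 -m handwheel '0 0 0.015 0;0 0 0.008 0;0 0 0 0;0 0 0 0' | grep -E "posi|forc|wid"
python3 - <<'E'
from h import *
d=shot("wrist");save("w2",d["img"])
print(proj(d,[(.511,-.294,.014)]))
E
```

```text
position: [0.506, -0.2959, 0.2534]
position: [0.5028, -0.2977, 0.0609]
contact_force: [-1.1, 0.5, -0.8]
gripper_force: 0.0
position: [0.5053, -0.2994, 0.0411]
contact_force: [0.2, -0.1, 0.6]
width: 0.0449
gripper_force: 0.0
[[263.33933142 241.97591705]]
```

View pics/w2.png

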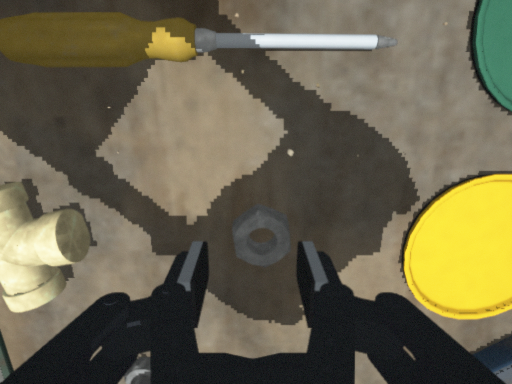

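The nut is centred at about (261,236) between the open fingers, with its top hole at (261,237). Screwdriver and dish are clear of the gripper. I'll refine the position from this close view.

```bash
python3 - <<'E'
from h import *
d=shot("wrist");s=readout.get_state()
P=cast(d,[(261,236)],.012)[0];print(P,(tcp(s)[:3,:3].T@(P-s["position"])).round(4))
E
```

```text
[ 0.51047112 -0.29234582  0.012     ] [0.0077 0.0042 0.0301]
```

```bash
python3 -m handwheel '0.0075 0.0045 0 0;0 0 0 0;0 0 0.008 0;0 0 0.006 0;0 0 0 0' | grep -E "posi|forc"
python3 -m handwheel '0 0 0.003 0;0 0 0 0;0 0 0 0' | grep -E "posi|forc"
python3 -m handwheel '0 0 0 0;0 0 0 0;0 0 0 0;0 0 0 0;0 0 0 0' 0.0 40 | grep -E "posi|forc|wid"
python3 -m handwheel '0 0 0 0;0 0 0 0;0 0 0 0;0 0 0 0;0 0 0 0' | grep -E "posi|forc|wid"
```

```text
position: [0.5089, -0.291, 0.0249]
contact_force: [-0.5, 0.3, 0.8]
gripper_force: 0.0
position: [0.5097, -0.2918, 0.0229]
contact_force: [-0.0, 0.3, -0.8]
gripper_force: 0.0
position: [0.51, -0.292, 0.0236]
contact_force: [0.1, -1.2, 1.5]
width: 0.0292
gripper_force: 39.7
position: [0.51, -0.2919, 0.0235]
contact_force: [-1.0, -1.0, 3.9]
width: 0.0292
gripper_force: 39.9
```

```bash
python3 -m handwheel '0 0 -0.04 0;0 0 -0.04 0;0 0 -0.04 0;0 0 -0.04 0;0 0 -0.04 0' - 60| grep -E "posi|wid"
python3 -m handwheel '0.035 0.021 0 0;0.035 0.021 0 0;0.035 0.021 0 0;0.035 0.021 0 0;0.035 0.02 0 0' | grep -E "posi|wid"
python3 -m handwheel '0.037 0.02 0 0;0 0 0 0;0 0 0 0;0 0 0 0' | grep -E "posi|wid|grip"
python3 - <<'E'
from h import *
d=shot("wrist");np.savez("w3.npz",**d);save("w3",d["img"])
print(proj(d,[(.634,-.08,.007),(.651,-.187,.007),(.635,.032,.007)]).round(0))
E
```

```text
position: [0.5092, -0.2911, 0.2244]
width: 0.0288
position: [0.6143, -0.115, 0.2226]
width: 0.0283
position: [0.6332, -0.08, 0.2223]
width: 0.0288
gripper_force: 59.3
[[253. 166.]
 [267. 252.]
 [254.  56.]]
```

View pics/w3.png

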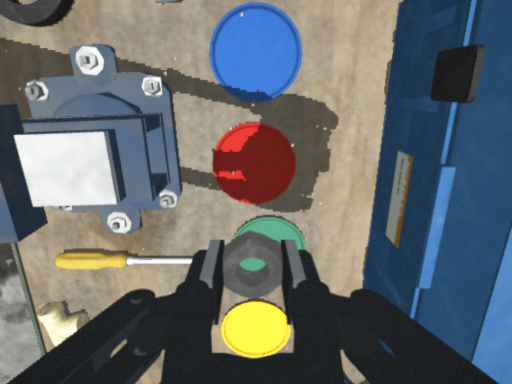

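The nut is held level at (252,265). Red dish is centred near (254,163), blue near (256,52), and green and yellow are partly hidden below.

```bash
python3 - <<'E'
from h import *
d=dict(np.load("w3.npz"));s=readout.get_state()
print("red",ell(d,(0,130,40),(8,255,255),(254,163),50,.007))
print("red2",ell(d,(170,130,40),(180,255,255),(254,163),50,.007))
print("blue",ell(d,(105,150,60),(118,255,255),(256,52),54,.007))
print(s["position"])
E
```

```text
red (array([ 0.6343, -0.0782]), 0.092, array([ 0.6344, -0.0764,  0.007 ]))Traceback (most recent call last):
  File "<stdin>", line 4, in <module>
  File "h.py", line 26, in ell
    c,r=cv2.minEnclosingCircle(P[:,:2].astype(np.float32));return np.round(c,4),round(r*2,4),np.round(cast(d,cv2.fitEllipse(cn)[0],z)[0],4)
                                                                                                             ~~~~~~~~~~~~~~^^^^
cv2.error: OpenCV(4.12.0) /io/opencv/modules/imgproc/src/shapedescr.cpp:361: error: (-201:Incorrect size of input array) There should be at least 5 points to fit the ellipse in function 'fitEllipseNoDirect'
```

```bash
python3 -m handwheel '0 0 0.035 0;0 0 0.035 0;0 0 0.035 0;0 0 0.035 0;0 0 0 0' | grep -E "posi|forc"
python3 -m handwheel '0 0 0.025 0;0 0 0.01 0;0 0 0 0;0 0 0 0' | grep -E "posi|forc"
```

```text
position: [0.6278, -0.0809, 0.0763]
contact_force: [-2.5, -0.3, -2.2]
gripper_force: 59.6
position: [0.634, -0.081, 0.0493]
contact_force: [-0.8, 1.0, -0.6]
gripper_force: 59.6
```

```bash
python3 -m handwheel '0.002 0 0.01 0;0 0 0.008 0;0 0 0 0;0 0 0 0' | grep -E "posi|forc"
python3 -m handwheel '0 0 0.003 0;0 0 0 0;0 0 0 0;0 0 0 0' | grep -E "posi|forc"
python3 -m handwheel '0 0 0.002 0;0 0 0 0;0 0 0 0' | grep -E "posi|forc"
```

```text
position: [0.6335, -0.078, 0.0301]
contact_force: [-0.1, -0.3, -0.7]
gripper_force: 59.6
position: [0.634, -0.0782, 0.0275]
contact_force: [-0.3, -0.2, -0.3]
gripper_force: 59.6
position: [0.6343, -0.0783, 0.0267]
contact_force: [-1.8, -0.3, 5.9]
gripper_force: 60.3
```

```bash
python3 -m handwheel '0 0 0 0;0 0 0 0;0 0 -0.005 0;0 0 -0.03 0;0 0 -0.04 0' 0.040| grep -E "posi|forc|wid"
python3 -m handwheel '0 0 -0.04 0;0 0 -0.04 0;0 0 -0.04 0;-0.037 -0.01 0 0;-0.037 -0.01 0 0' 0.05| grep -E "posi|forc"
python3 -m handwheel '-0.037 -0.01 0 0;-0.037 -0.01 0 0;-0.037 -0.01 0 0;-0.037 -0.01 0 0;-0.037 -0.01 0 0' | grep -E "posi|forc"
python3 -m handwheel '-0.037 -0.01 0 0;-0.036 -0.009 0 0;0 0 0.03 -0.11;0 0 0.03 -0.11;0 0 0.03 -0.11' | grep -E "posi|forc"
python3 -m handwheel '0 0 0 0;0 0 0 0' | grep -E "posi|forc|wid"
python3 - <<'E'
from h import *
t=shot("top");print("nut vs red: look");save("top1",cv2.resize(t["img"][125:225,130:280],None,fx=5,fy=5,interpolation=2))
d=shot("wrist");np.savez("w4.npz",**d);s=readout.get_state()
uv=proj(d,[(.5447,-.4096,.01)])[0];print(uv)
c=ell(d,(0,90,20),(15,255,190),tuple(int(x) for x in uv),40,.010);print(c)
P=np.r_[c[0],.01];print((tcp(s)[:3,:3].T@(P-s["position"])).round(4),s["position"])
E
```

```text
position: [0.6311, -0.0776, 0.0975]
contact_force: [-0.0, 0.5, 0.3]
width: 0.0401
gripper_force: 0.0
position: [0.6157, -0.1517, 0.2246]
contact_force: [-0.2, -0.2, -0.3]
gripper_force: 0.0
position: [0.5628, -0.3387, 0.2205]
contact_force: [0.4, -0.5, 0.2]
gripper_force: 0.0
position: [0.5442, -0.4115, 0.1298]
contact_force: [-0.5, 0.1, 1.1]
gripper_force: 0.0
position: [0.5436, -0.4094, 0.1288]
contact_force: [0.4, -0.4, 0.7]
width: 0.05
gripper_force: 0.0
nut vs red: look
[252.12752695 192.9237772 ]
(array([ 0.545 , -0.4094]), 0.0285, array([ 0.5445, -0.4095,  0.01  ]))
[ 0.0019 -0.0003  0.1222] [ 0.54555598 -0.41083683  0.1322179 ]
```

View pics/top1.png

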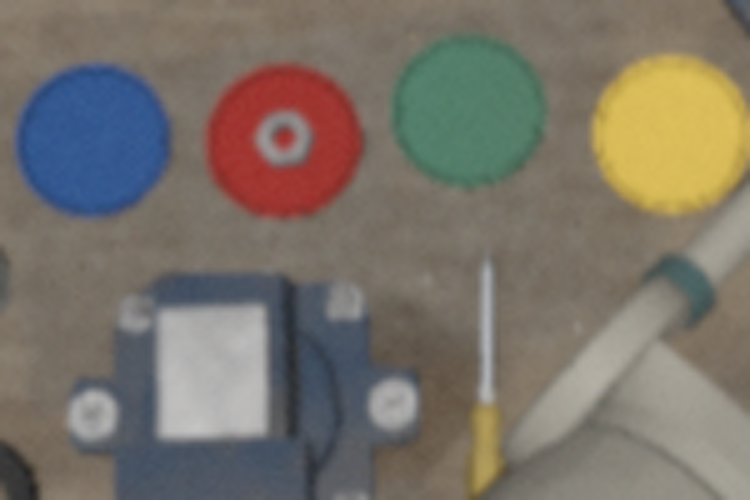

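The large nut sits in the middle of the red dish: nut at (284,138) and dish centre at (285,141). The small nut is under the gripper, so I go down.

```bash
python3 -m handwheel '0.001 0 0.03 0;0 0 0.03 0;0 0 0.028 0;0 0 0.012 0;0 0 0 0' | grep -E "posi|forc"
python3 -m handwheel '0 0 0 0;0 0 0 0' | grep -E "posi|forc"
python3 - <<'E'
from h import *
d=shot("wrist");s=readout.get_state()
uv=proj(d,[(.5447,-.4096,.01)])[0];print(uv)
c=ell(d,(0,90,15),(18,255,190),tuple(int(x) for x in uv),45,.010);print(c)
P=np.r_[c[0],.01];print((tcp(s)[:3,:3].T@(P-s["position"])).round(4),s["position"])
E
```

```text
position: [0.5437, -0.4084, 0.0291]
contact_force: [0.3, 0.1, -0.3]
gripper_force: 0.0
position: [0.5458, -0.4105, 0.0329]
contact_force: [-0.1, -0.6, 0.1]
gripper_force: 0.0
[250.66537048 253.06321786]
(array([ 0.5443, -0.4086]), 0.0299, array([ 0.5441, -0.4085,  0.01  ]))
[ 0.0023 -0.0008  0.023 ] [ 0.54571906 -0.41044099  0.03299019]
```

```bash
python3 -m handwheel '0.0015 -0.0008 0.006 0;0 0 0.005 0;0 0 0 0;0 0 0 0' | grep -E "posi|forc"
python3 -m handwheel '0 0 0 0;0 0 0 0;0 0 0 0;0 0 0 0;0 0 0 0' 0.0 60 | grep -E "posi|forc|wid"
python3 -m handwheel '0 0 0 0;0 0 0 0;0 0 0 0;0 0 0 0' | grep -E "posi|forc|wid"
```

```text
position: [0.5428, -0.4079, 0.0192]
contact_force: [-0.3, -0.1, -0.1]
gripper_force: 0.0
position: [0.5437, -0.4094, 0.0223]
contact_force: [-1.4, 0.6, 11.7]
width: 0.0218
gripper_force: 62.4
position: [0.5437, -0.4094, 0.0223]
contact_force: [-2.0, 0.9, 11.8]
width: 0.0219
gripper_force: 62.4
```

```bash
python3 -m handwheel '0 0 -0.02 0;0 0 -0.03 0;0 0 -0.03 0;0 0 0 0;0 0 0 0' | grep -E "posi|forc|wid"
python3 - <<'E'
from h import *
d=shot("wrist");save("w5",d["img"][190:340,170:330].repeat(4,0).repeat(4,1))
E
```

```text
position: [0.5439, -0.409, 0.1017]
contact_force: [-0.1, -0.1, -1.2]
width: 0.022
gripper_force: 59.1
```

View pics/w5.png

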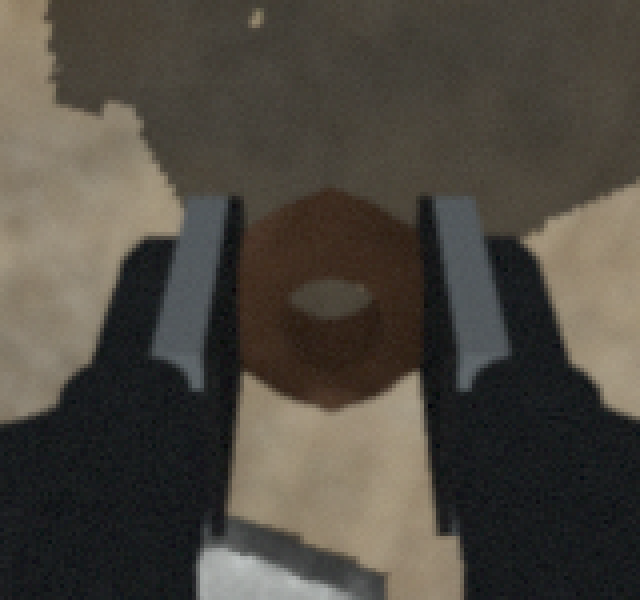

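The brown nut is held by its flats, level between the pads at about crop (330,300).

```bash
python3 -m handwheel '0 0 -0.04 0.11;0 0 -0.04 0.11;0 0 -0.04 0.11;0 0 0 0' | grep -E "posi|wid|rot"
python3 -m handwheel '0.04 0.0083 0 0;0.04 0.0083 0 0;0.04 0.0083 0 0;0.04 0.0083 0 0;0.04 0.0083 0 0' | grep -E "posi|wid"
python3 -m handwheel '0.04 0.0083 0 0;0.04 0.0083 0 0;0.04 0.0083 0 0;0.04 0.0083 0 0;0.04 0.0083 0 0' | grep -E "posi|wid"
python3 -m handwheel '0.041 0.008 0 0;0 0 0 0;0 0 0.03 0;0 0 0 0;0 0 0 0' | grep -E "posi|wid|rot"
python3 - <<'E'
from h import *
d=shot("wrist");s=readout.get_state()
uv=proj(d,[(.636,.033,.007)])[0];print(uv)
print("blue",ell(d,(105,130,30),(120,255,255),tuple(int(x) for x in uv),75,.007),s["position"])
E
```

```text
position: [0.5456, -0.4104, 0.2267]
ee_rot: [0.006, 0.709, 0.706, 0.0]
width: 0.0221
position: [0.5837, -0.206, 0.2171]
width: 0.022
position: [0.6255, -0.006, 0.2172]
width: 0.0219
position: [0.6322, 0.0329, 0.1862]
ee_rot: [-0.003, 0.707, 0.707, -0.002]
width: 0.0224
[257.31550754 174.68129317]
blue (array([0.6358, 0.0339]), 0.091, array([0.6359, 0.036 , 0.007 ])) [0.63342987 0.03243137 0.18782741]
```

```bash
python3 -m handwheel '0.0005 0.0025 0.035 0;0 0 0.035 0;0 0 0.035 0;0 0 0.02 0;0 0 0 0' | grep -E "posi|forc"
python3 -m handwheel '0 0 0.015 0;0 0 0.01 0;0 0 0 0;0 0 0 0' | grep -E "posi|forc"
```

```text
position: [0.6338, 0.0324, 0.0601]
contact_force: [-1.1, 0.3, 0.2]
gripper_force: 59.1
position: [0.6374, 0.0329, 0.0402]
contact_force: [0.4, -0.2, -0.2]
gripper_force: 59.1
```

```bash
python3 -m handwheel '0 -0.001 0.008 0;0 0 0.003 0;0 0 0 0;0 0 0 0' | grep -E "posi|forc"
python3 -m handwheel '0 0 0.002 0;0 0 0 0;0 0 0 0;0 0 0 0' | grep -E "posi|forc"
python3 -m handwheel '0 0 0.002 0;0 0 0 0;0 0 0 0' | grep -E "posi|forc"
```

```text
position: [0.6358, 0.0334, 0.0284]
contact_force: [-0.1, 0.1, 0.2]
gripper_force: 59.1
position: [0.6359, 0.0333, 0.0264]
contact_force: [-0.3, 0.7, 0.0]
gripper_force: 59.1
position: [0.6363, 0.0333, 0.0253]
contact_force: [-0.4, 0.1, 4.0]
gripper_force: 61.3
```

```bash
python3 -m handwheel '0 0 0 0;0 0 0 0;0 0 -0.005 0;0 0 -0.03 0;0 0 -0.04 0' 0.036| grep -E "posi|forc|wid"
python3 -m handwheel '0 0 -0.04 0;0 0 -0.04 0;0 0 -0.04 0;0 0 0 0' | grep -E "posi|forc"
python3 -m handwheel '-0.0325 -0.0245 0 0;-0.0325 -0.0245 0 0;-0.0325 -0.0245 0 0;-0.0325 -0.0245 0 0;-0.0325 -0.0245 0 0' | grep -E "posi|forc"
python3 -m handwheel '-0.0325 -0.0245 0 0;-0.0325 -0.0245 0 0;-0.0325 -0.0245 0 0;-0.0325 -0.0245 0 0;-0.0325 -0.0245 0 0' 0.075| grep -E "posi|forc"
python3 -m handwheel '0 0 0.02 -0.095;0 0 0.02 -0.095;0 0 0.02 0;0 0 0 0;0 0 0 0' | grep -E "posi|forc|wid"
python3 - <<'E'
from h import *
d=shot("wrist");np.savez("w6.npz",**d);s=readout.get_state();save("w6",d["img"])
uv=proj(d,[(.388,-.296,.014)])[0];print(uv,s["position"])
t=shot("top");save("top2",t["img"]);np.savez("t2.npz",**t)
E
```

```text
position: [0.6329, 0.0334, 0.0965]
contact_force: [1.0, 0.5, -0.7]
width: 0.0357
gripper_force: 0.0
position: [0.6403, 0.0331, 0.2291]
contact_force: [0.4, 0.3, 1.6]
gripper_force: 0.0
position: [0.5118, -0.1301, 0.2193]
contact_force: [0.6, -0.7, 0.9]
gripper_force: 0.0
position: [0.389, -0.2926, 0.2194]
contact_force: [0.5, -0.0, 0.3]
gripper_force: 0.0
position: [0.3899, -0.291, 0.1587]
contact_force: [-1.4, 0.2, 0.3]
width: 0.075
gripper_force: 0.0
[249.16528715 190.29295726] [ 0.39077757 -0.29161427  0.1596811 ]
```

View pics/w6.png

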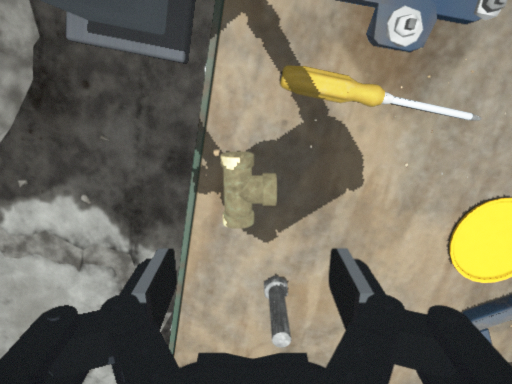

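The tee is centred at (249,190), as predicted. Its back is at u=222, its mouth at u=277, and it leans about 3.5° from the tool axes. I turn by a further -0.05 rad and go down.

```bash
python3 -m handwheel '-0.0033 -0.0034 0.03 -0.05;0 0 0.03 0;0 0 0.03 0;0 0 0.01 0;0 0 0 0' | grep -E "posi|forc|rot"
python3 -m handwheel '0 0 0.014 0;0 0 0.01 0;0 0 0.01 0;0 0 0 0;0 0 0 0' | grep -E "posi|forc"
```

```text
position: [0.3873, -0.2944, 0.058]
ee_rot: [-0.002, 0.618, 0.787, 0.0]
contact_force: [0.3, 0.1, 0.2]
gripper_force: 0.0
position: [0.3889, -0.2961, 0.0266]
contact_force: [-0.5, 0.8, 0.2]
gripper_force: 0.0
```

```bash
python3 -m handwheel '0 0 0.002 0;0 0 0 0;0 0 0 0;0 0 0 0;0 0 0 0' 0.0 60| grep -E "posi|forc|wid"
python3 -m handwheel '0 0 0 0;0 0 0 0;0 0 0 0;0 0 0 0' | grep -E "posi|forc|wid"
python3 -m handwheel '0 0 -0.02 0;0 0 -0.03 0;0 0 -0.03 0;0 0 0 0;0 0 0 0' | grep -E "posi|forc|wid"
```

```text
position: [0.3885, -0.2958, 0.0246]
contact_force: [0.3, 0.7, 6.7]
width: 0.0429
gripper_force: 60.3
position: [0.3884, -0.2958, 0.0246]
contact_force: [-0.1, 0.6, 6.4]
width: 0.0425
gripper_force: 60.3
position: [0.3887, -0.2962, 0.105]
contact_force: [0.3, 0.5, -2.6]
width: 0.0428
gripper_force: 62.5
```

```bash
python3 -m handwheel '0 0 -0.04 0.12;0 0 -0.04 0.12;0 0 -0.035 0;0 0 0 0' | grep -E "posi|wid|rot"
python3 -m handwheel '0.0157 0.0376 0 0;0.0157 0.0376 0 0;0.0157 0.0376 0 0;0.0157 0.0376 0 0;0.0157 0.0376 0 0' | grep -E "posi|wid"
python3 -m handwheel '0.0157 0.0376 0 0;0.0157 0.0376 0 0;0 0 0.03 0;0 0 0 0;0 0 0 0' | grep -E "posi|wid|rot"
python3 - <<'E'
from h import *
d=shot("wrist");s=readout.get_state()
uv=proj(d,[(.652,-.186,.007)])[0];print(uv)
print("green",ell(d,(60,70,20),(95,255,255),tuple(int(x) for x in uv),75,.007),s["position"])
save("w7",d["img"])
E
```

```text
position: [0.3903, -0.2978, 0.2236]
ee_rot: [0.006, 0.707, 0.707, 0.0]
width: 0.0429
position: [0.5763, -0.2155, 0.2154]
width: 0.0428
position: [0.6489, -0.1844, 0.1834]
ee_rot: [-0.005, 0.707, 0.707, -0.002]
width: 0.0428
[256.99137639 177.63772802]
green (array([ 0.6517, -0.1859]), 0.0915, array([ 0.6536, -0.1797,  0.007 ])) [ 0.64956769 -0.18528316  0.18566886]
```

View pics/w7.png

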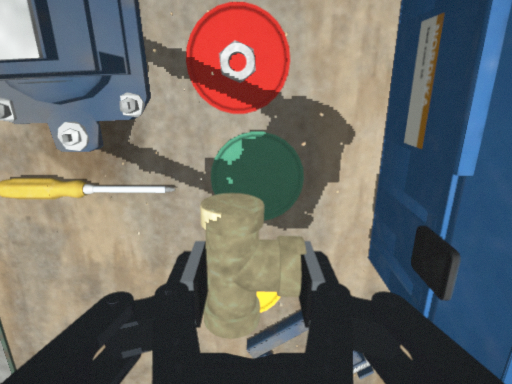

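The tee is held squarely between the pads at about (253,265), and the green dish at (257,175) is where I expected. The large nut is central in the red dish.

```bash
python3 -m handwheel '-0.0007 0.002 0.035 0;0 0 0.035 0;0 0 0.03 0;0 0 0.02 0;0 0 0 0' | grep -E "posi|forc"
python3 -m handwheel '0 0 0.01 0;0 0 0.01 0;0 0 0 0;0 0 0 0' | grep -E "posi|forc|rot"
```

```text
position: [0.6492, -0.1861, 0.0642]
contact_force: [-1.2, 0.9, -3.1]
gripper_force: 62.5
position: [0.6534, -0.1867, 0.0491]
ee_rot: [0.0, 0.708, 0.707, 0.0]
contact_force: [0.2, 0.1, -2.5]
gripper_force: 62.6
```

```bash
python3 -m handwheel '0 -0.0015 0.01 0;0 0 0.007 0;0 0 0 0;0 0 0 0' | grep -E "posi|forc"
python3 -m handwheel '0 0 0.003 0;0 0 0 0;0 0 0 0;0 0 0 0' | grep -E "posi|forc"
python3 -m handwheel '0 0 0.002 0;0 0 0 0;0 0 0 0' | grep -E "posi|forc"
```

```text
position: [0.6511, -0.1861, 0.0306]
contact_force: [-0.3, -0.5, -2.6]
gripper_force: 62.7
position: [0.6518, -0.1864, 0.0284]
contact_force: [0.6, -0.9, -1.6]
gripper_force: 62.7
position: [0.652, -0.1865, 0.0277]
contact_force: [-2.2, 1.6, 5.7]
gripper_force: 63.5
```

```bash
python3 -m handwheel '0 0 0 0;0 0 0 0;0 0 0 0;0 0 -0.005 0;0 0 -0.01 0' 0.052| grep -E "posi|forc|wid"
python3 -m handwheel '0 0 -0.03 0;0 0 -0.04 0;0 0 -0.04 0;0 0 -0.04 0;0 0 -0.04 0' | grep -E "posi|forc"
python3 -m handwheel '-0.0264 -0.027 0 0;-0.0264 -0.027 0 0;-0.0264 -0.027 0 0;-0.0264 -0.027 0 0;-0.0264 -0.027 0 0' | grep -E "posi|forc"
python3 -m handwheel '-0.0264 -0.027 0 0;-0.0264 -0.027 0 0;-0.0264 -0.027 0 0;0 0 0.02 0;0 0 0 0' 0.045| grep -E "posi|forc"
python3 -m handwheel '0 0 0 0;0 0 0 0' | grep -E "posi|forc|wid"
python3 - <<'E'
from h import *
d=shot("wrist");np.savez("w8.npz",**d);s=readout.get_state();print(s["position"])
u=proj(d,[(.4355,-.3985,.075),(.436,-.397,.006)]);print(u)
t=shot("top")
a=cv2.resize(d["img"][130:280,160:360],(600,450),interpolation=2)
b=cv2.resize(t["img"][125:225,130:280],(600,400),interpolation=2)[:150]
save("w8",np.vstack([a,b]))
E
```

```text
position: [0.6507, -0.1861, 0.0403]
contact_force: [0.0, -0.1, -0.1]
width: 0.052
gripper_force: 0.0
position: [0.6513, -0.1863, 0.2344]
contact_force: [0.5, -0.1, -0.0]
gripper_force: 0.0
position: [0.5152, -0.3192, 0.2325]
contact_force: [-0.7, -0.2, 0.7]
gripper_force: 0.0
position: [0.4327, -0.3978, 0.2097]
contact_force: [-0.7, 1.2, -0.5]
gripper_force: 0.0
position: [0.4361, -0.3969, 0.2121]
contact_force: [1.0, -0.3, 0.8]
width: 0.0451
gripper_force: 0.0
[ 0.43647643 -0.39689953  0.21228222]
[[251.327364   189.43544883]
 [251.81175495 168.09762256]]
```

View pics/w8.png

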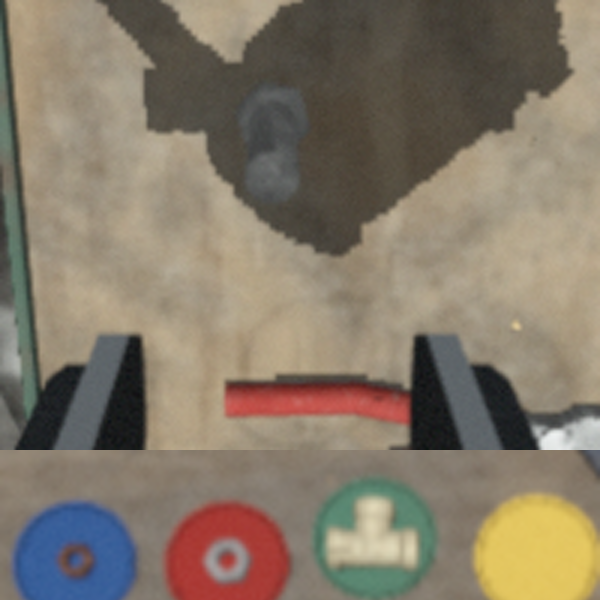

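The bolt top is at (250,188), within about 1 mm of the prediction. The inset from the top camera shows the brown nut, steel nut and tee all well inside their dishes.

```bash
python3 -m handwheel '-0.001 -0.001 0.03 0;0 0 0.03 0;0 0 0 0;0 0 0 0' | grep -E "posi|forc"
python3 -m handwheel '0 0 0.02 0;0 0 0.02 0;0 0 0.02 0;0 0 0.02 0;0 0 0.02 0' | grep -E "posi|forc"
python3 -m handwheel '0 0 0 0;0 0 0 0;0 0 0 0' | grep -E "posi|forc"
```

```text
position: [0.4346, -0.3971, 0.1506]
contact_force: [-0.5, 0.3, 1.4]
gripper_force: 0.0
position: [0.4364, -0.3997, 0.0531]
contact_force: [0.2, -0.1, -0.2]
gripper_force: 0.0
position: [0.4359, -0.3996, 0.0534]
contact_force: [0.4, -0.7, 0.3]
gripper_force: 0.0
```

```bash
python3 -m handwheel '0 0 0 0;0 0 0 0;0 0 0 0;0 0 0 0;0 0 0 0' 0.0 60 | grep -E "posi|forc|wid"
python3 -m handwheel '0 0 0 0;0 0 0 0;0 0 0 0;0 0 0 0' | grep -E "posi|forc|wid"
```

```text
position: [0.4351, -0.3992, 0.0529]
contact_force: [-0.2, -0.3, 7.1]
width: 0.0149
gripper_force: 58.3
position: [0.4351, -0.3992, 0.0529]
contact_force: [0.0, -0.6, 7.0]
width: 0.0147
gripper_force: 58.3
```

```bash
python3 -m handwheel '0 0 -0.02 0;0 0 -0.035 0;0 0 -0.035 0;0 0 -0.03 0;0 0 0 0' | grep -E "posi|wid"
python3 -m handwheel '0.0157 0.0337 0 0;0.0157 0.0337 0 0;0.0157 0.0337 0 0;0.0157 0.0337 0 0;0.0157 0.0337 0 0' | grep -E "posi|wid"
python3 -m handwheel '0.0162 0.0335 0 0;0 0 0 0;0 0 0 0;0 0 0 0' | grep -E "posi|wid|rot"
python3 - <<'E'
from h import *
d=shot("wrist");s=readout.get_state()
uv=proj(d,[(.637,-.305,.007)])[0];print(uv)
print("yellow",ell(d,(20,100,40),(34,255,255),tuple(int(x) for x in uv),75,.007),s["position"],tcp(s)[:3,2])
save("w9",d["img"])
E
```

```text
position: [0.437, -0.4013, 0.1783]
width: 0.0149
position: [0.6039, -0.319, 0.1706]
width: 0.0144
position: [0.6357, -0.3036, 0.1702]
ee_rot: [-0.001, 0.707, 0.707, -0.001]
width: 0.0151
[253.95069778 180.86284648]
yellow (array([ 0.6368, -0.305 ]), 0.0937, array([ 0.6369, -0.3006,  0.007 ])) [ 0.63530876 -0.30404072  0.17051897] [-2.04309225e-03  5.34367586e-04 -9.99997770e-01]
```

View pics/w9.png

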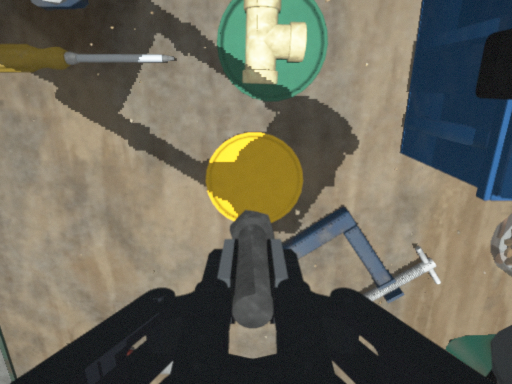

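The bolt is held upright at (252,270), and the yellow dish at (254,178) is where expected. The tee lies in the green dish, and the clamp is clear.

```bash
python3 -m handwheel '-0.001 0.0012 0.03 0;0 0 0.03 0;0 0 0.02 0;0 0 0 0;0 0 0 0' | grep -E "posi|forc"
python3 -m handwheel '0 0 0.015 0;0 0 0.01 0;0 0 0 0;0 0 0 0' | grep -E "posi|forc|rot"
```

```text
position: [0.6359, -0.3054, 0.0904]
contact_force: [0.5, -0.4, -0.4]
gripper_force: 58.8
position: [0.6375, -0.3052, 0.0669]
ee_rot: [0.0, 0.708, 0.707, 0.0]
contact_force: [-0.2, 0.2, -0.7]
gripper_force: 58.8
```

```bash
python3 -m handwheel '0 0 0.007 0;0 0 0 0;0 0 0 0;0 0 0 0' | grep -E "posi|forc"
python3 -m handwheel '0 0 0.003 0;0 0 0 0;0 0 0 0;0 0 0 0' | grep -E "posi|forc"
python3 -m handwheel '0 0 0.002 0;0 0 0 0;0 0 0 0' | grep -E "posi|forc|rot"
```

```text
position: [0.6379, -0.3049, 0.0596]
contact_force: [-0.1, -1.1, -1.5]
gripper_force: 58.8
position: [0.6377, -0.3049, 0.0562]
contact_force: [0.3, 0.5, -1.7]
gripper_force: 58.8
position: [0.6379, -0.305, 0.056]
ee_rot: [0.001, 0.707, 0.707, 0.0]
contact_force: [-1.3, 0.2, 5.5]
gripper_force: 59.7
```

Contact at the right height. I'll release gently, rise and check.

```bash
python3 -m handwheel '0 0 0 0;0 0 0 0;0 0 0 0;0 0 0 0;0 0 0 0' 0.045| grep -E "posi|forc|wid"
python3 -m handwheel '0 0 -0.02 0;0 0 -0.02 0;0 0 -0.03 0;0 0 -0.04 0;0 0 -0.04 0' | grep -E "posi|forc"
python3 -m handwheel '0 -0.04 0 0;0 -0.04 0 0;0 -0.04 0 0;0 -0.04 0 0;0 -0.04 0 0' | grep -E "posi|forc"
python3 -m handwheel '0 0 0 0;0 0 0 0;0 0 0 0' | grep -E "posi|clock"
python3 - <<'E'
from h import *
a=shot("side")["img"][130:310,150:350];b=shot("top")["img"][125:245,130:360]
save("fin",np.vstack([cv2.resize(a,(690,330),interpolation=2),cv2.resize(b,(690,270),interpolation=2)]))
E
```

```text
position: [0.6376, -0.3049, 0.054]
contact_force: [-0.1, 0.1, 0.4]
width: 0.0446
gripper_force: 0.0
position: [0.637, -0.3045, 0.2045]
contact_force: [0.7, -0.3, -0.1]
gripper_force: 0.0
position: [0.4359, -0.3043, 0.2042]
contact_force: [-0.7, -0.6, 0.0]
gripper_force: 0.0
clock: 31.15
position: [0.4383, -0.3052, 0.2048]
```

View pics/fin.png

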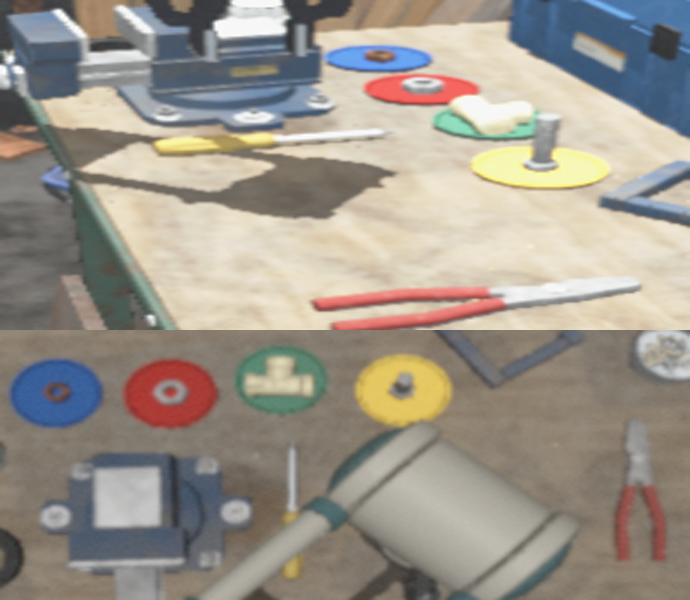

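All four pieces are in the middle of their dishes, the bolt is upright, and the screwdriver and pliers are where they were.

```bash
python3 -c "
from rig import ticket
print(ticket.sign_off())"
```

```text
the job is handed in; nothing more can be done
None
```

The job is handed in at about 31 s of the 99 s allowed: the final pictures show all four pieces near the centres of their own dishes with the bolt upright and the screwdriver and pliers apparently unmoved, but the sign-off returned no verdict.

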